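# Angle a shelf crossbar past the post into its bay

### The arm

A 7-joint arm with a two-finger parallel gripper is mounted at the origin on the work surface. World frame = base frame: x ahead of the robot, y to its left, z up, the work surface at z = 0. Lengths are in m, angles in rad, forces in N, time in s.
With the tool pointing down it reaches from about 0.425 to 0.95 m from the base axis. Payload 4.7 kg.
Tool frame: the origin (TCP) lies midway between the tips of the shut fingers; the grasp point (between the pads) lies arm.grip_depth behind it (arm.grip_depth is the distance from the TCP to the grasp point, in m); z points along the fingers, y is the line along which they close (so a half turn about z gives the same grasp; the last joint's range is limited). The gripper opens to 85 mm and grips with 20 to 120 N. Pads are 22 mm wide; open, the fingers measure 114 mm over their backs; the gripper's body (76 mm by 85 mm) begins 54 mm behind the grasp point. The pads swing forward as they close: fully open they stand 13 mm farther back than shut.
Start: joints at [-1.355, 0.469, -0.049, 1.532, 0.024, 1.141, -0.082], TCP at [0.164, 0.655, 0.209] pointing down, gripper open.
Joint ranges: [-2.59, 2.59], [-0.33, 1.99], [-1.39, 1.29], [0.1, 2.45], [-1.04, 4.18], [0.21, 1.99], [-2.66, 2.66]. Speed limits (rad/s): [2.57, 2.57, 3.14, 3.14, 3.14, 3.14, 3.14].

### API

Orientations are given as [roll, pitch, yaw] about the fixed x, y, z axes, in that order (R = Rz(yaw) Ry(pitch) Rx(roll)).
In Python, from rig import arm gives the robot as it stands.
- The arm moves only by the shell command python3 -m creep 'ROWS' [FORCE]. ROWS is JSON, a list of rows, each a list of 3 entries, a list of its own where there are three numbers: the shift along the tool's x, y, z in cm, then the turn about the tool's z in degrees, then the gripper command: -1 is fully open, 1 is shut, values between are in proportion. A call has 1 to 12 rows; each row is the pose to reach, as a shift and turn from the pose commanded when the call began, along the tool's axes at that moment; what a row does not reach only later rows make up. A row lasts 1/10 s, in which the tool goes at most 50 mm and 8.59 degrees, less where a joint would pass 70% of its speed; a pose out of reach is approached as far as the arm can. A call with a gripper value outside its range is refused whole. The fingers move at their own pace and stop on an object; FORCE is the grip in N (left out, the last holds). Time passes only in rows, so rows that repeat a pose let the fingers close. It gives the time, the measured TCP pose, the force, the opening and the grip force at its end, in the units of the state.
- arm.get_obs(): the state, without advancing time (a new reading comes with each control period).
- arm.capture(name): name is "scene" or "top"; returns the picture (400x640x3 uint8, red, green, blue); there is no depth.
- arm.camera_params(name): a dict with "fovy" (degrees; the focal length in pixels is half the picture's height over the tangent of half this angle, whatever the lens; pixels are square), "cx", "cy" (the principal point, pixels), "k1" (the pictures are not rectified: a ray, as slopes to the right and down, at radius r is drawn at 1 + k1 r^2 times it, then the intrinsics apply), "rvec" (rotation vector, rad) and "tvec" (3), from world to camera coordinates, as OpenCV has them. Camera axes: x right, y down, z forward; pixel columns grow to the right and rows downward; lengths in m; the calibration is good to about 2 mm. A picture is of the moment at which its call begins. camera_params takes no time and is no camera call.
- arm.close_job(): hands the job in; it is judged then, once.
The state is a dict: "time": time; "q": joint angles; "dq": joint speeds; "tau": joint torques, N m; "position": TCP position; "orientation": TCP orientation; "contact_force": force on the tool from outside, world axes, zero at the start; "ft_torque": the same for the moment, N m; "opening": opening from 0.0 (shut) to 1.0 (fully open); "gripper_force": force on a finger pad.
Only numpy, scipy, OpenCV 4.12 (cv2) and the standard library are available. Lean on these libraries where they do the work, as an engineer would, in place of code of your own. Each camera call takes 0.05 s, during which the arm holds its last target. There are 200 camera calls.

### The job

Stow the yellow shelf crossbar in the low green bay at the back of the packing counter by pushing it along the counter with the fingers, never picking it up: pivot it by one end and then the other so that one end slips in behind the steel post, then push the other end in until the bar lies flush along the bay's back board. Leave the tape roll, the jar and the foam box where they are, and finish clear of everything.

Things in the scene. Friction and masses are not known exactly. Their poses are not given: they have to be found in the camera images.
- bar: Loose yellow square-tube shelf crossbar with black end caps, 240 mm long, 28 wide, 30 high, about 0.25 kg, lying on the counter between robot and bay. Origin at the middle of its underside; x axis along its length (at the start roughly towards +y, the robot's left), z up. It slides freely on the counter; neither end is special.
- end_a (a point): Centre of the bar's end face at its +x end (120 mm from the middle, 15 mm above the underside).
- end_b (a point): Centre of the bar's end face at its -x end (120 mm from the middle, 15 mm above the underside).
- bay: Fixed bay of green-painted boards with white edges, walls 44 mm high, no floor (bare counter), open to the robot. Origin on the counter at the middle of the back board's inner face; x points away from the robot into the board, y left along it. Inside 285 mm wide (y -142 to 142 mm); side walls 12 mm thick, x from 0 to -64 mm. Bar home: long face on the back board, middle at x = -14 mm, y = 0 or so.
- post: Fixed round steel post, 24 mm diameter, 52 mm high, black cap, in front of the left part of the bay's opening (bay frame: x about -82 mm, y +55 to +75 mm), so the bar cannot be pushed straight in. Origin at the middle of its foot; axes parallel to the bay's. About 70 mm clear between it and the back board.
- tape: Bystander: amber roll of packing tape lying flat, 96 mm diameter, 45 mm high, left of the bar. Origin at the middle of its underside.
- jar: Bystander: amber jar with a red cap, 68 mm diameter, 100 mm high, to the right of the bay. Origin at the middle of its underside.
- foam: Bystander: white foam food box, 126 x 126 mm, 60 mm high, to the left of the bay. Origin at the middle of its underside.
There are look-alikes about, which are no part of the job. There is more than one size of the bar; the one meant has the size given above.

How it is judged:
By the outcome, as a careful person would: the job done as asked, in the order asked, and still so for the second after the job is handed in, with the robot touching nothing.
It also fails if it takes over 72 s, if anything falls off the work surface, if the arm or the gripper's body presses on something with over 40 N, if the wrist force passes 120 N, or if a joint passes its speed limit or range.

## Working session

There is one attempt and no reset: what is moved stays moved. The work goes in short steps, Python scripts to look and compute and a shell command to move; the robot and the scene stay as the last step left them, time stands still between calls to the robot, and variables do not carry over. Pictures are saved under pics/ and viewed, at most 10 in all, crops included, and the job is handed in when it is done.

```bash
ls; mkdir -p pics
python3 - <<'E'
from rig import arm
import cv2,json
for n in("scene","top"):
    cv2.imwrite(f"pics/{n}0.png",arm.capture(n)[:,:,::-1]); print(n,arm.camera_params(n))
o=arm.get_obs(); print(o["time"],o["position"],o["orientation"],arm.grip_depth)
E
```

```text
pics
scene {'fovy': 57.89020385457208, 'cx': 323.93943719111326, 'cy': 207.08143011848233, 'k1': -0.01309226180403921, 'rvec': array([ 1.54960895,  2.07949481, -0.79157295]), 'tvec': array([ 0.04516716, -0.36873807,  1.15366108])}
top {'fovy': 56.44032019647473, 'cx': 318.0715979445765, 'cy': 201.03807738333956, 'k1': -0.08121055802162862, 'rvec': array([ 2.1520976 , -2.06837435,  0.2261004 ]), 'tvec': array([0.06919562, 0.53827239, 0.81795747])}
0.1 [0.16344161 0.65434068 0.20807369] [-3.13987546e+00  9.44248982e-05  2.89685603e+00] 0.0187
```

View pics/top0.png

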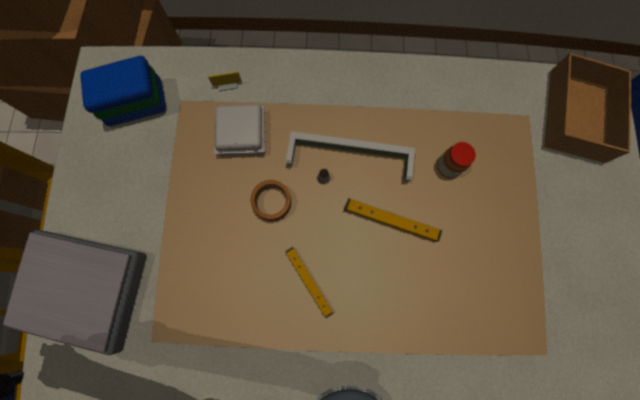

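View pics/scene0.png

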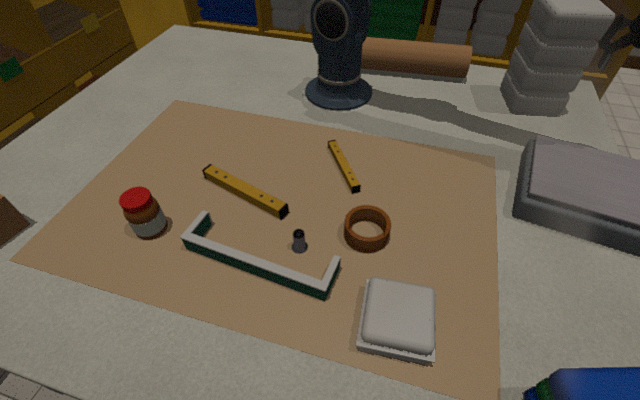

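The top view shows the full-size bar from about (347,206) to (439,234) and a smaller decoy at (309,282). The bay runs from (290,135) to (413,180) with the post at (323,176). The tape is at (271,200), the jar at (460,157) and the foam box at (240,130). I'll measure next.

```bash
cat > h.py <<'E'
import numpy as np,cv2
from rig import arm
def cam(n):
    p=arm.camera_params(n); f=200/np.tan(np.radians(p["fovy"]/2))
    K=np.array([[f,0,p["cx"]],[0,f,p["cy"]],[0,0,1]]); return K,np.array([p["k1"],0,0,0,0.]),cv2.Rodrigues(p["rvec"])[0],p["tvec"]
def w(px,z,n="top"):
    K,d,R,t=cam(n); px=np.array(px,float).reshape(-1,1,2)
    s=cv2.undistortPoints(px,K,d).reshape(-1,2); r=np.c_[s,np.ones(len(s))]@R; c=-R.T@t
    return (c+r*((z-c[2])/r[:,2])[:,None])[:,:2]
def proj(P,n="top"):
    K,d,R,t=cam(n); return cv2.projectPoints(np.array(P,float),cv2.Rodrigues(R)[0],t,K,d)[0].reshape(-1,2)
E
python3 - <<'E'
from h import *
im=cv2.imread("pics/top0.png")
c=cv2.resize(im[85:260,200:490],None,fx=2.75,fy=2.75,interpolation=cv2.INTER_CUBIC); cv2.imwrite("pics/c0.png",cv2.convertScaleAbs(c,alpha=1.6))
print("bar",w([[347,201],[439,233]],.03).round(3).tolist())
hsv=cv2.cvtColor(im,cv2.COLOR_BGR2HSV)
E
```

```text
bar [[0.544, 0.02], [0.474, -0.203]]
```

View pics/c0.png

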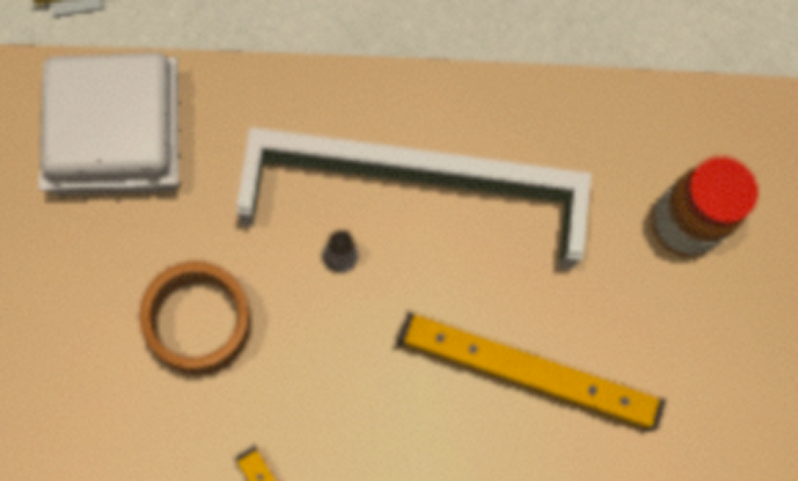

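Run:
```python
from h import *
g=lambda a:np.array(a)/2.75+[199.7,84.7]
i=w(g([[262,150],[570,190],[254,130],[590,173],[240,212],[252,214],[568,257],[582,257]]),.044)
print("bay inL,inR,outL,outR,tips",i.round(3).tolist())
m=(i[0]+i[1])/2; v=i[0]-i[1]; print("bay mid",m,"width",np.linalg.norm(v),"yaw",np.degrees(np.arctan2(-v[0],v[1])))
b=w(g([[409,313],[400,343],[664,402],[654,428]]),.03);print("bar",b.round(3).tolist())
a=(b[0]+b[1])/2;e=(b[2]+b[3])/2;print("A",a,"B",e,np.linalg.norm(a-e),"mid",(a+e)/2,np.degrees(np.arctan2(*(a-e)[::-1])))
print("post",w(g([341,238]),.052),"foot",w(g([340,262]),0),"tape",w(g([195,315]),.045),"jar",w(g([723,188]),.1),"foam",w(g([104,112]),.06))
yaw=np.arctan2(-v[0],v[1]);X=np.array([np.cos(yaw),np.sin(yaw)]);Y=np.array([-X[1],X[0]])
for n,p in dict(post=w(g([341,238]),.052)[0],a=a,b=e,tape=w(g([195,315]),.045)[0]).items(): print(n,((p-m)@X).round(3),((p-m)@Y).round(3))
```

```text
bay inL,inR,outL,outR,tips [[0.692, 0.154], [0.666, -0.124], [0.711, 0.162], [0.683, -0.143], [0.633, 0.17], [0.631, 0.159], [0.603, -0.121], [0.604, -0.134]]
bay mid [0.67895086 0.01483595] width 0.2791172502711411 yaw -5.353890102814154
bar [[0.55, 0.017], [0.523, 0.024], [0.479, -0.208], [0.456, -0.199]]
A [0.53647474 0.02082044] B [ 0.46781941 -0.20372189] 0.2348037753971607 mid [ 0.50214708 -0.09145073] 72.99863511621967
post [[0.60989865 0.07983952]] foot [[0.60245323 0.07941622]] tape [[0.53747123 0.20374667]] jar [[ 0.6537703  -0.24191778]] foam [[0.71660977 0.29597469]]
post -0.075 0.058
a -0.142 -0.007
b -0.19 -0.237
tape -0.158 0.175
```

```bash
cat >> h.py <<'E'
def go(x,y,z,yaw):
    o=arm.get_obs(); p=o["position"]; s=o["orientation"][2]; D=np.array([x,y,z])-p; c,n=np.cos(s),np.sin(s)
    t=(np.degrees(s)-yaw+180)%360-180
    print("xyz cm",(100*np.array([D[0]*c+D[1]*n,D[0]*n-D[1]*c,-D[2]])).round(1).tolist(),"turn",round(t,1),"at",p.round(3),round(np.degrees(s),1),o["time"])
E
python3 -c "
from h import *
go(.485,.024,.2,155)"
python3 -m creep '[[[-46.5,-53.3,0.8],11,1],[[-46.5,-53.3,0.8],11,1],[[-46.5,-53.3,0.8],11,1],[[-46.5,-53.3,0.8],11,1],[[-46.5,-53.3,0.8],11,1],[[-46.5,-53.3,0.8],11,1],[[-46.5,-53.3,0.8],11,1],[[-46.5,-53.3,0.8],11,1],[[-46.5,-53.3,0.8],11,1],[[-46.5,-53.3,0.8],11,1],[[-46.5,-53.3,0.8],11,1],[[-46.5,-53.3,0.8],11,1]]' 30
python3 -c "
from h import *
go(.485,.024,.02,155)"
```

```text
xyz cm [-46.5, -53.4, 0.8] turn 11.0 at [0.163 0.654 0.208] 166.0 0.1
time: 1.3
position: [0.4369, 0.1187, 0.2022]
orientation: [3.141, -0.0, 2.705]
contact_force: [1.1, 0.6, 0.2]
opening: -0.001
gripper_force: 0.0
xyz cm [-8.4, -6.6, 18.2] turn -0.0 at [0.437 0.119 0.202] 155.0 1.3
```

```bash
python3 -m creep '[[[0,0,0],0,1],[[0,0,0],0,1]]' | sed -n 1,3p
python3 -c "
from h import *
go(.485,.024,.01,155)"
```

```text
time: 1.5
position: [0.4367, 0.1197, 0.202]
orientation: [-3.141, -0.001, 2.702]
xyz cm [-8.4, -6.6, 19.2] turn -0.2 at [0.437 0.12  0.202] 154.8 1.5
```

```bash
python3 -m creep '[[[-4.2,-3.3,0],0,1],[[-8.4,-6.6,0],0,1],[[-8.4,-6.6,4],0,1],[[-8.4,-6.6,8],0,1],[[-8.4,-6.6,12],0,1],[[-8.4,-6.6,16],0,1],[[-8.4,-6.6,18],0,1],[[-8.4,-6.6,19.2],0,1],[[-8.4,-6.6,19.2],0,1]]'
python3 - <<'E'
from h import *
t=np.radians(-24); go(.485+.055*np.cos(t),.024+.055*np.sin(t),.01,155)
cv2.imwrite("pics/t1.png",cv2.convertScaleAbs(cv2.resize(arm.capture("top")[85:260,200:490,::-1],None,fx=2.75,fy=2.75,interpolation=cv2.INTER_CUBIC),alpha=1.6))
E
```

```text
time: 2.4
position: [0.4837, 0.0266, 0.0089]
orientation: [-3.14, -0.003, 2.707]
contact_force: [0.8, -0.5, 0.1]
opening: -0.002
gripper_force: 0.0
xyz cm [-5.7, -0.1, -0.1] turn 0.1 at [0.484 0.027 0.009] 155.1 2.4
```

View pics/t1.png

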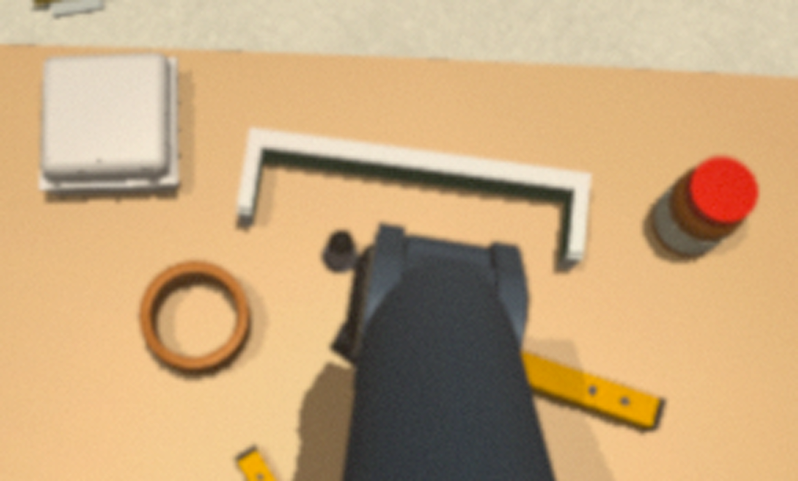

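```bash
cat >> h.py <<'E'
from scipy.optimize import minimize
M=np.array([.679,.0148]);YAW=np.radians(-5.35);X=np.array([np.cos(YAW),np.sin(YAW)]);Y=np.array([-X[1],X[0]])
def bar(g,cams=("scene",),name=None,imgs=None):
    """g=(x,y,deg world) guess; fits pose, prints in world and bay frame"""
    ms={}
    for n in cams:
        im=(imgs or {}).get(n); im=arm.capture(n)[:,:,::-1].copy() if im is None else im
        if name: cv2.imwrite(f"pics/{name}_{n}.png",im)
        h=cv2.cvtColor(im,cv2.COLOR_BGR2HSV); m=cv2.inRange(h,(15,170,50),(32,255,255))
        k=np.zeros_like(m); q=proj([[*(M+a*X+b*Y),.0] for a,b in((.02,.2),(.02,-.2),(-.3,-.27),(-.3,.2))],n)
        cv2.fillConvexPoly(k,q.astype(np.int32),255); m&=k
        N,l,s,_=cv2.connectedComponentsWithStats(cv2.dilate(m,np.ones((5,5))))
        p0=proj([[g[0],g[1],.03]],n)[0]; c=[np.min(np.hypot(*(np.argwhere(l==i)[:,::-1]-p0).T)) if s[i,4]>60 else 1e9 for i in range(1,N)]
        ms[n]=cv2.GaussianBlur(np.where(l==1+int(np.argmin(c)),m,0).astype(np.float32)/255,(0,0),1.5)
    def f(v):
        e=0;d=np.radians(v[2]*100);u=np.array([np.cos(d),np.sin(d)]);nn=np.array([u[1],-u[0]])
        for n,m in ms.items():
            P=[[*(v[:2]+a*.115*u+b*.014*nn),z] for a in(1,-1) for b in(1,-1) for z in(0,.03)]
            r=np.zeros(m.shape,np.uint8); cv2.fillConvexPoly(r,cv2.convexHull((proj(P,n)*16).round().astype(np.int32)),255,shift=4,lineType=cv2.LINE_AA)
            r=cv2.GaussianBlur(r.astype(np.float32)/255,(0,0),1.5); e+=((r-m)**2).sum()/m.sum()
        return e
    v=np.array([g[0],g[1],g[2]/100])
    for st in(.03,.01): v=(R:=minimize(f,v,method="Nelder-Mead",options=dict(initial_simplex=np.vstack([v,v+np.diag([st,st,2*st])]),xatol=2e-4,fatol=1e-4))).x
    d=np.radians(v[2]*100);u=np.array([np.cos(d),np.sin(d)]);B=lambda p:[round(1000*float((p-M)@X)),round(1000*float((p-M)@Y))]
    print("bar",v[:2].round(4),"deg",round(v[2]*100,1),"err",round(R.fun,3),"| bay mid",B(v[:2]),"A",B(v[:2]+.12*u),"B",B(v[:2]-.12*u),"theta",round(90+np.degrees(YAW)-v[2]*100,1))
    return v
E
python3 -m creep '[[[-1,0,-0.1],0,1],[[-2,0,-0.1],0,1],[[-2.8,0,-0.1],0,1],[[-3.6,0,-0.1],0,1],[[-4.4,0,-0.1],0,1],[[-5.1,0,-0.1],0,1],[[-5.7,0,-0.1],0,1],[[-5.7,0,-0.1],0,1]]'
python3 - <<'E'
from h import *
I={n:cv2.imread(f"pics/{n}0.png") for n in("scene","top")}
for c in(("scene",),("top",),("scene","top")): bar((.5,-.09,73),c,imgs=I)
bar((.52,-.09,60),("scene",),"p1")
E
```

```text
time: 3.25
position: [0.5374, 0.0007, 0.0112]
orientation: [3.142, 0.001, 2.704]
contact_force: [-0.5, -0.7, -0.0]
opening: 0.002
gripper_force: 0.0
bar [ 0.5009 -0.0962] deg 72.0 err 0.134 | bay mid [-167, -127] A [-141, -10] B [-193, -244] theta 12.7
bar [ 0.505  -0.0919] deg 73.0 err 0.055 | bay mid [-163, -122] A [-139, -5] B [-188, -240] theta 11.7
bar [ 0.5033 -0.0933] deg 72.3 err 0.207 | bay mid [-165, -124] A [-139, -7] B [-191, -241] theta 12.4
bar [ 0.5003 -0.0989] deg 70.4 err 0.235 | bay mid [-167, -130] A [-138, -14] B [-197, -246] theta 14.3
```

View pics/p1_scene.png

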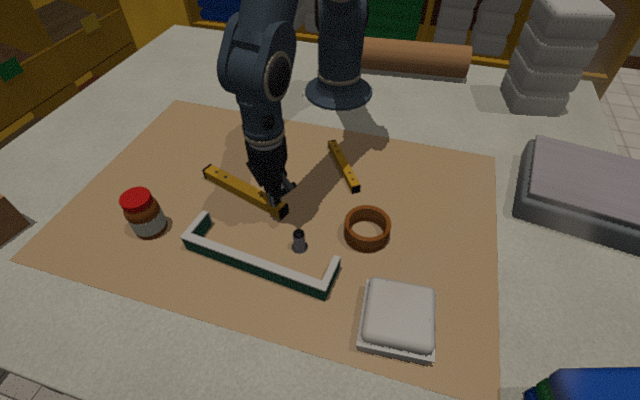

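Run:
```python
from h import *
print(proj([[.5374,.0007,.011],[.5374,.0007,.04]],"scene"), arm.get_obs()["position"])
im=cv2.imread("pics/p1_scene.png")[140:260,190:350]; cv2.imwrite("pics/c2.png",cv2.convertScaleAbs(cv2.resize(im,None,fx=4.5,fy=4.5,interpolation=cv2.INTER_CUBIC),alpha=1.8))
```

```text
[[275.47570762 210.82086289]
 [274.15038158 201.98434478]] [0.53663372 0.00103429 0.01106149]
```

View pics/c2.png

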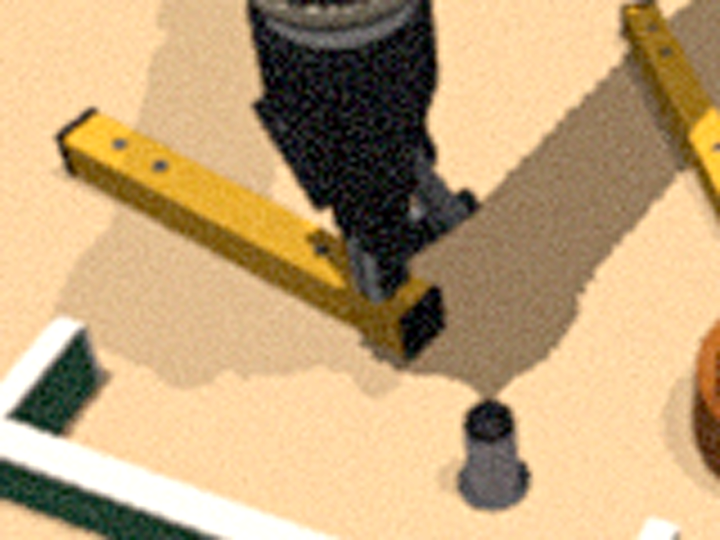

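Run:
```python
from h import *
g=lambda a:np.array(a)/4.5+[189.9,139.9]
print("now A rob-side top, cam-side top, B top pts",w(g([[440,285],[406,320],[95,108],[62,140]]),.03,"scene").round(3).tolist(), "A bottom",w(g([402,357]),0,"scene").round(3))
print("post top/foot",w(g([489,415]),.052,"scene"),w(g([494,495]),0,"scene"))
a=cv2.imread("pics/scene0.png")[140:260,190:350]; cv2.imwrite("pics/c3.png",cv2.convertScaleAbs(cv2.resize(a,None,fx=4.5,fy=4.5,interpolation=cv2.INTER_CUBIC),alpha=1.8))
o=arm.get_obs();print(o["contact_force"],o["tau"].round(1))
```

```text
now A rob-side top, cam-side top, B top pts [[0.524, 0.026], [0.55, 0.018], [0.456, -0.198], [0.484, -0.202]] A bottom [[0.549 0.013]]
post top/foot [[0.60852157 0.0819907 ]] [[0.61429197 0.08361585]]
[-0.38245852  0.99038906  0.03786234] [  0.2 -42.9   4.4 -14.9   0.   -0.    0. ]
```

View pics/c3.png

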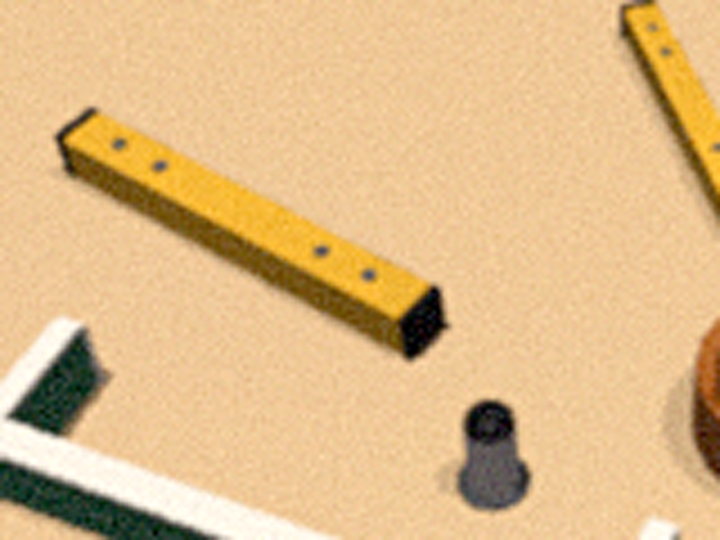

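The bar hasn't moved. The fingertip at crop (380,297) covers the bar's top face, so the fingers passed over it and the real tip is higher than the z reading says. I'll back off and find the counter by touch.

```bash
python3 -m creep '[[[0,0,-2],0,1],[[3,0,-2],0,1],[[6,0,-2],0,1],[[6,0,-2],0,1],[[6,0,0],0,1],[[6,0,0.3],0,1],[[6,0,0.6],0,1],[[6,0,0.6],0,1]]'
python3 -m creep '[[[0,0,0.2],0,1],[[0,0,0.4],0,1],[[0,0,0.4],0,1]]'
python3 -c "
from h import *
im=cv2.convertScaleAbs(cv2.resize(arm.capture('scene')[140:260,190:350,::-1],None,fx=4.5,fy=4.5,interpolation=cv2.INTER_CUBIC),alpha=1.8)
q=(proj([[*arm.get_obs()['position'][:2],z] for z in(0,.01,.02,.03,.04)],'scene')-[190,140])*4.5
for p in q: cv2.circle(im,tuple(p.astype(int)),3,(0,0,255),-1)
cv2.imwrite('pics/c4.png',im)"
```

```text
time: 4.1
position: [0.4824, 0.0264, 0.0051]
orientation: [-3.141, -0.0, 2.704]
contact_force: [-0.1, 0.3, 0.1]
opening: -0.001
gripper_force: 0.0
time: 4.4
position: [0.4821, 0.0266, 0.0011]
orientation: [3.142, -0.0, 2.705]
contact_force: [-0.1, 0.5, -0.2]
opening: -0.002
gripper_force: 0.0
```

View pics/c4.png

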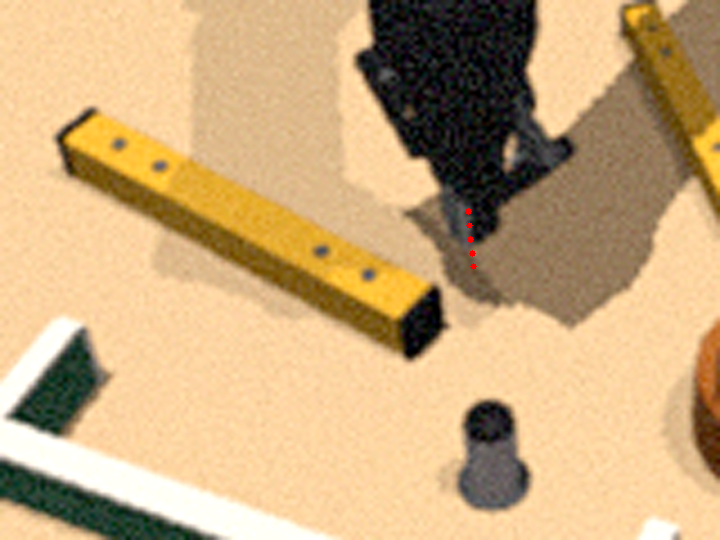

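The fingertip at crop (475,240) matches the z=0.02 marker, while the arm reads 0.001. The z reading is therefore about 20 mm low. I'll go about 1.3 cm further down, watching the force.

```bash
python3 -m creep '[[[0,0,0.3],0,1],[[0,0,0.6],0,1],[[0,0,0.9],0,1],[[0,0,0.9],0,1]]' | sed -n '2p;4p'
python3 -m creep '[[[0,0,0.2],0,1],[[0,0,0.4],0,1],[[0,0,0.4],0,1]]' | sed -n '2p;4p'
python3 -m creep '[[[-1,0,0],0,1],[[-2,0,0],0,1],[[-2.8,0,0],0,1],[[-3.6,0,0],0,1],[[-4.4,0,0],0,1],[[-5,0,0],0,1],[[-5,0,0],0,1]]'
python3 - <<'E'
from h import *
bar((.52,-.09,65),("scene",),"p2")
E
```

```text
position: [0.4817, 0.0266, -0.0083]
contact_force: [0.2, -0.3, 0.5]
position: [0.4819, 0.0266, -0.0121]
contact_force: [0.2, -0.3, -0.4]
time: 5.85
position: [0.5286, 0.0048, -0.0118]
orientation: [3.141, 0.001, 2.704]
contact_force: [0.5, 0.4, 0.2]
opening: 0.003
gripper_force: 0.0
bar [ 0.5038 -0.1071] deg 64.3 err 0.139 | bay mid [-163, -138] A [-121, -25] B [-205, -250] theta 20.4
```

```bash
python3 -m creep '[[[-0.8,-0.1,0],0,1],[[-1.6,-0.2,0],0,1],[[-2.4,-0.4,0],0,1],[[-3.1,-0.6,0],0,1],[[-3.1,-0.6,0],0,1]]' | sed -n '2p;4p'
python3 - <<'E'
from h import *
bar((.52,-.10,58),("scene",),"p3")
E
```

```text
position: [0.5543, -0.0144, -0.0116]
contact_force: [-0.8, -0.7, -0.7]
bar [ 0.5093 -0.1201] deg 53.3 err 0.152 | bay mid [-156, -150] A [-94, -48] B [-219, -253] theta 31.4
```

```bash
python3 -c "
from h import *
go(.421,-.242,.05,144)"
python3 -m creep '[[[1.5,0,-1],0,1],[[3,0,-5],0,1],[[3,0,-7],0,1],[[3,0,-7],0,1]]' | sed -n '2p'
python3 -c "
from h import *
go(.421,-.242,.05,144)"
```

```text
xyz cm [2.3, -26.3, -6.2] turn 10.9 at [ 0.554 -0.014 -0.012] 154.9 6.45
position: [0.5277, -0.0003, 0.061]
xyz cm [-0.5, -26.4, 1.1] turn 11.0 at [ 0.528 -0.     0.061] 155.0 6.85
```

```bash
python3 -m creep '[[[-0.5,-5,0],5,1],[[-0.5,-10,0],11,1],[[-0.5,-15,0],11,1],[[-0.5,-20,0],11,1],[[-0.5,-24,0],11,1],[[-0.5,-26.4,0],11,1],[[-0.5,-26.4,0],11,1],[[-0.5,-26.4,0],11,1]]' | sed -n '2p'
python3 - <<'E'
from h import *
v=bar((.51,-.12,54),("scene",),"p4"); v=bar((.51,-.12,54),("top",)); v=bar((.51,-.12,54),("top","scene"))
d=np.radians(v[2]*100); b=v[:2]-.155*np.array([np.cos(d),np.sin(d)]); go(*b,-.012,90+v[2]*100)
E
```

```text
position: [0.4182, -0.2416, 0.0576]
bar [ 0.5081 -0.1212] deg 53.6 err 0.158 | bay mid [-157, -151] A [-96, -49] B [-219, -254] theta 31.1
bar [ 0.5207 -0.1091] deg 54.4 err 0.053 | bay mid [-146, -138] A [-86, -34] B [-207, -242] theta 30.2
bar [ 0.5179 -0.1114] deg 53.8 err 0.249 | bay mid [-149, -141] A [-87, -38] B [-210, -244] theta 30.9
xyz cm [-0.3, 0.7, 7.0] turn 0.3 at [ 0.419 -0.24   0.058] 144.1 7.85
```

```bash
python3 -m creep '[[[-0.3,0,3],0,1],[[-0.3,0,5.5],0,1],[[-0.3,0,7],0,1],[[-0.3,0,7],0,1]]' | sed -n '2p;4p'
python3 -m creep '[[[0,1,0],0,1],[[0,2,0],0,1],[[0,3,0],0,1],[[0,4,0],0,1],[[0,5,0],0,1],[[0,6,0],0,1],[[0,7,0],0,1],[[0,8,0],0,1],[[0,8,0],0,1]]' | sed -n '2p;4p'
python3 - <<'E'
from h import *
v=bar((.54,-.08,54),("scene",),"p5"); bar((.54,-.08,54),("scene","top"))
d=np.radians(v[2]*100); D=arm.get_obs()["position"][:2]-v[:2]; print("tip along,right",D@[np.cos(d),np.sin(d)],D@[np.sin(d),-np.cos(d)])
E
```

```text
position: [0.4201, -0.2416, -0.0136]
contact_force: [-0.4, 0.3, 0.0]
position: [0.4694, -0.178, -0.0113]
contact_force: [-0.1, 0.2, 0.1]
bar [ 0.5381 -0.082 ] deg 53.3 err 0.124 | bay mid [-131, -110] A [-69, -7] B [-194, -212] theta 31.3
bar [ 0.5477 -0.0709] deg 53.4 err 0.275 | bay mid [-123, -98] A [-60, 5] B [-185, -200] theta 31.3
tip along,right -0.11864280067835538 0.001465720191028578
```

```bash
python3 -m creep '[[[0,1,0],0,1],[[0,2,0],0,1],[[0,3,0],0,1],[[0,4,0],0,1],[[0,5,0],0,1],[[0,6,0],0,1],[[0,6.8,0],0,1],[[0,7.4,0],0,1],[[0,8,0],0,1],[[0,8,0],0,1]]' | sed -n '2p;4p'
python3 - <<'E'
from h import *
v=bar((.59,-.0,54),("scene",),"p6"); bar((.59,-.0,54),("scene","top"))
d=np.radians(v[2]*100); D=arm.get_obs()["position"][:2]-v[:2]; print("tip along,right",D@[np.cos(d),np.sin(d)],D@[np.sin(d),-np.cos(d)])
cv2.imwrite("pics/c5.png",cv2.convertScaleAbs(cv2.resize(cv2.imread("pics/p6_scene.png")[150:310,120:370],None,fx=3.2,fy=3.2,interpolation=cv2.INTER_CUBIC),alpha=1.8))
E
```

```text
position: [0.516, -0.1129, -0.0119]
contact_force: [0.1, 0.7, -0.4]
bar [ 0.5875 -0.0158] deg 53.2 err 0.127 | bay mid [-88, -39] A [-26, 63] B [-151, -141] theta 31.5
bar [ 0.5956 -0.0059] deg 52.8 err 0.281 | bay mid [-81, -28] A [-18, 74] B [-144, -130] theta 31.8
tip along,right -0.1212193315756955 0.0009554036586493343
```

View pics/c5.png

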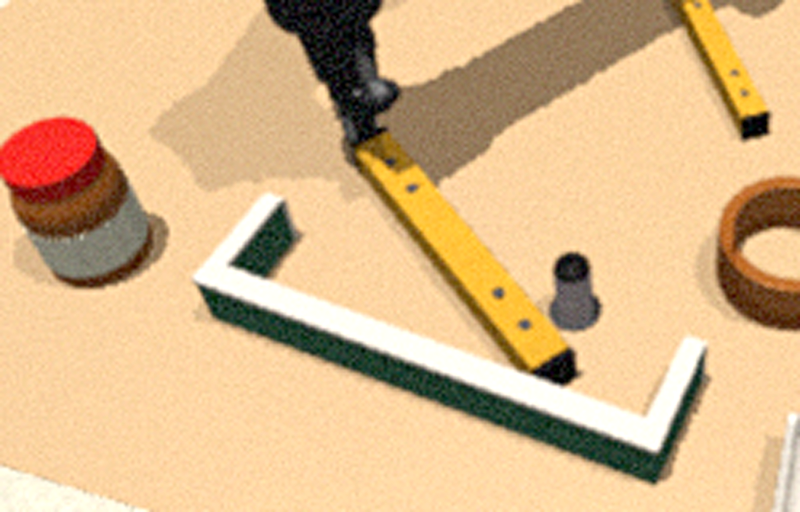

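The bar's far end, at crop (555,365), is already in behind the post at (572,290), and its near end is still outside the right wall tip at (280,205). Next I'll move the finger to the front face near that end and push it in.

```bash
python3 -m creep '[[[0,-1.5,0],0,1],[[0,-3,0],0,1],[[3,-3,0],0,1],[[5,-3,0],0,1],[[5,-3,0],0,1],[[5,0,0],0,1],[[4.2,3.2,0],0,1],[[4.2,3.2,0],0,1]]' | sed -n '2p;4p'
python3 -m creep '[[[-1,0,0],0,1],[[-1.8,0.3,0],0,1],[[-2.6,0.6,0],0,1],[[-3.4,0.9,0],0,1],[[-4.2,1.2,0],0,1],[[-4.2,1.2,0],0,1]]' | sed -n '2p;4p'
python3 - <<'E'
from h import *
v=bar((.60,-.01,58),("scene",),"p7"); v=bar((.60,-.01,58),("scene","top"))
p=arm.get_obs()["position"][:2];d=np.radians(v[2]*100); D=p-v[:2]; print("tip along,right",D@[np.cos(d),np.sin(d)],D@[np.sin(d),-np.cos(d)],"tip bay",(p-M)@X,(p-M)@Y)
E
```

```text
position: [0.5047, -0.0615, -0.0113]
contact_force: [0.2, -0.2, -0.2]
position: [0.5428, -0.0792, -0.0117]
contact_force: [-0.1, 0.4, -0.5]
bar [ 0.6032 -0.0164] deg 62.2 err 0.111 | bay mid [-73, -38] A [-27, 73] B [-118, -149] theta 22.4
bar [ 0.6099 -0.0056] deg 61.9 err 0.738 | bay mid [-67, -27] A [-21, 84] B [-113, -137] theta 22.7
tip along,right -0.09647288251842412 -0.026291466480065924 tip bay -0.12847858335936496 -0.10559585216656067
```

```bash
python3 -m creep '[[[-0.6,0.3,0],0,1],[[-1.2,0.6,0],0,1],[[-1.2,0.6,0],0,1],[[2.5,0,0],0,1],[[2.5,-4,0],-6,1],[[2.5,-8,0],-13,1],[[2.5,-8,0],-13,1],[[2.5,-8,0],-13,1]]' | sed -n '2p;4p'
python3 - <<'E'
from h import *
v=bar((.61,-.01,66),("scene",),"p8");v=bar((.61,-.01,66),("scene","top"))
p=arm.get_obs()["position"][:2];d=np.radians(v[2]*100); D=p-v[:2]; print("tip along,right",D@[np.cos(d),np.sin(d)],D@[np.sin(d),-np.cos(d)],"tip bay",(p-M)@X,(p-M)@Y)
b=v[:2]-.155*np.array([np.cos(d),np.sin(d)]); go(*b,-.012,90+v[2]*100)
E
```

```text
position: [0.474, -0.1295, -0.0115]
contact_force: [-0.3, 0.6, 0.6]
bar [ 0.611  -0.0145] deg 66.4 err 0.115 | bay mid [-65, -35] A [-27, 78] B [-102, -149] theta 18.2
bar [ 0.6155 -0.0083] deg 66.6 err 0.193 | bay mid [-61, -29] A [-24, 85] B [-98, -143] theta 18.0
tip along,right -0.16504449950794625 -0.08171304624283399 tip bay -0.18979991353373354 -0.16061167016245664
xyz cm [-8.2, 0.9, 0.0] turn 0.4 at [ 0.475 -0.127 -0.012] 157.1 12.95
```

```bash
python3 -m creep '[[[-4,-0.5,0],0,1],[[-8.2,-0.5,0],0,1],[[-8.2,-0.5,0],0,1],[[-8.2,1,0],0,1],[[-8.2,2,0],0,1],[[-8.2,3,0],0,1],[[-8.2,4,0],0,1],[[-8.2,5,0],0,1],[[-8.2,5.8,0],0,1],[[-8.2,5.8,0],0,1]]' | sed -n '2p;4p'
python3 - <<'E'
from h import *
v=bar((.62,.02,66),("scene",),"p9");v=bar((.62,.02,66),("scene","top"))
p=arm.get_obs()["position"][:2];d=np.radians(v[2]*100); D=p-v[:2]; print("tip along,right",D@[np.cos(d),np.sin(d)],D@[np.sin(d),-np.cos(d)],"tip bay",(p-M)@X,(p-M)@Y)
E
```

```text
position: [0.5725, -0.1052, -0.0118]
contact_force: [1.0, -0.9, 0.0]
bar [0.6213 0.0096] deg 67.3 err 0.166 | bay mid [-57, -11] A [-21, 104] B [-93, -125] theta 17.3
bar [0.6265 0.0168] deg 66.5 err 0.305 | bay mid [-52, -3] A [-15, 111] B [-90, -117] theta 18.2
tip along,right -0.1355010787834631 -0.0003778394865369997 tip bay -0.09506839081959817 -0.13153304633988558
```

```bash
python3 -m creep '[[[0,-2,0],0,1],[[3,-2.5,0],0,1],[[5,-2.5,0],0,1],[[5,-2.5,0],0,1],[[5,1,0],0,1],[[4,3.4,0],0,1],[[4,3.4,0],0,1]]' | sed -n '2p;4p'
python3 -m creep '[[[-1,0.3,0],0,1],[[-1.9,0.6,0],-3,1],[[-2.7,0.9,0],-6,1],[[-3.5,1.1,0],-9,1],[[-4.3,1.3,0],-11,1],[[-4.3,1.3,0],-11,1]]' | sed -n '2p;4p'
python3 - <<'E'
from h import *
v=bar((.64,.02,75),("scene",),"p10");v=bar((.64,.02,75),("scene","top"))
p=arm.get_obs()["position"][:2];d=np.radians(v[2]*100); D=p-v[:2]; print("tip along,right",D@[np.cos(d),np.sin(d)],D@[np.sin(d),-np.cos(d)],"tip bay",(p-M)@X,(p-M)@Y)
E
```

```text
position: [0.5528, -0.0568, -0.0113]
contact_force: [0.3, 0.3, -0.3]
position: [0.5945, -0.0668, -0.0117]
contact_force: [-0.1, -0.1, 0.3]
bar [0.6367 0.0135] deg 77.0 err 0.15 | bay mid [-42, -5] A [-26, 114] B [-58, -124] theta 7.7
bar [0.6409 0.021 ] deg 76.7 err 0.733 | bay mid [-39, 3] A [-22, 121] B [-55, -116] theta 7.9
tip along,right -0.09505597329622048 -0.026660214639123367 tip bay -0.0780097998452609 -0.08788753364707158
```

```bash
python3 -m creep '[[[-0.8,0.1,0],-3,1],[[-1.6,0.2,0],-7,1],[[-2.4,0.3,0],-7,1],[[-3,0.3,0],-7,1],[[-3.4,0.4,0],-7,1],[[-3.4,0.4,0],-7,1]]' | sed -n '2p;4p'
python3 - <<'E'
from h import *
v=bar((.655,.01,82),("scene",),"p11");v=bar((.655,.01,82),("scene","top"))
p=arm.get_obs()["position"][:2];d=np.radians(v[2]*100); D=p-v[:2]; print("tip along,right",D@[np.cos(d),np.sin(d)],D@[np.sin(d),-np.cos(d)],"tip bay",(p-M)@X,(p-M)@Y)
E
```

```text
position: [0.6278, -0.0683, -0.0118]
contact_force: [-1.2, 0.3, -0.1]
bar [0.6464 0.0185] deg 85.2 err 0.412 | bay mid [-33, 1] A [-34, 121] B [-32, -119] theta -0.6
bar [0.6538 0.0222] deg 87.5 err 1.054 | bay mid [-26, 5] A [-32, 125] B [-20, -115] theta -2.9
tip along,right -0.09135338992360582 -0.02260188859018664 tip bay -0.043753997811641805 -0.08732187534334862
```

```bash
python3 -m creep '[[[2.5,0,0],0,1],[[2.8,4,0],0,1],[[2.8,8,0],0,1],[[2.8,10.5,0],0,1],[[2.8,10.5,0],0,1],[[1.6,10.5,0],0,1],[[0.8,10.5,0],0,1],[[0.2,10.5,0],0,1],[[0.2,10.5,0],0,1]]' | sed -n '2p;4p'
python3 -m creep '[[[-0.3,0,0],0,1],[[-0.6,0,0],0,1],[[-0.6,0,0],0,1]]' | sed -n '2p;4p'
python3 - <<'E'
from h import *
v=bar((.66,.01,84),("scene",),"p12")
p=arm.get_obs()["position"][:2];print("tip bay",(p-M)@X,(p-M)@Y)
E
```

```text
position: [0.6351, 0.0347, -0.0119]
contact_force: [0.6, -1.5, -0.3]
position: [0.64, 0.0356, -0.012]
contact_force: [-2.5, -0.1, 0.6]
bar [0.6488 0.0169] deg 82.6 err 0.994 | bay mid [-30, -1] A [-26, 119] B [-35, -121] theta 2.1
tip bay -0.04079449658822284 0.017047060993821216
```

```bash
python3 -m creep '[[[-0.2,0,0],0,1],[[-0.3,0,0],0,1],[[-0.3,0,0],0,1]]' | sed -n '2p;4p'
python3 -m creep '[[[-0.2,0,0],0,1],[[-0.3,0,0],0,1],[[-0.3,0,0],0,1]]' | sed -n '2p;4p'
```

```text
position: [0.6439, 0.0359, -0.012]
contact_force: [-1.2, 0.9, -1.2]
position: [0.6447, 0.036, -0.012]
contact_force: [-6.3, 0.3, 3.2]
```

```bash
python3 -m creep '[[[-0.2,0,0],0,1],[[-0.2,0,0],0,1]]' | sed -n '2p;4p'
python3 -m creep '[[[-0.2,0,0],0,1],[[-0.3,0,0],0,1],[[-0.3,0,0],0,1]]' | sed -n '2p;4p'
```

```text
position: [0.6446, 0.036, -0.012]
contact_force: [-10.4, 0.7, 8.9]
position: [0.6444, 0.036, -0.012]
contact_force: [-17.1, 1.4, 15.7]
```

```bash
python3 -m creep '[[[1,0,0],0,1],[[3,-2,0],0,1],[[4,-2,-2],0,1],[[5,-2,-6],0,1],[[8,-2,-11],0,1],[[12,-2,-16],0,1],[[17,-2,-18],0,1],[[17,-2,-18],0,1],[[17,-2,-18],0,1]]' | sed -n '1,2p;4p'
python3 - <<'E'
from h import *
v=bar((.665,.01,84),("scene","top"),"p13")
s=cv2.imread("pics/p13_scene.png")[170:310,160:380];t=cv2.imread("pics/p13_top.png")[120:200,280:425]
s=cv2.resize(s,(800,509)[:2],interpolation=cv2.INTER_CUBIC)[:, :];s=cv2.resize(s,(520,331));t=cv2.resize(t,(487,269),interpolation=cv2.INTER_CUBIC)
c=np.zeros((600,520,3),np.uint8);c[:331]=s;c[331:,:487]=t;cv2.imwrite("pics/c6.png",cv2.convertScaleAbs(c,alpha=1.8))
E
```

```text
time: 19.55
position: [0.4802, 0.0303, 0.1706]
contact_force: [0.8, 0.1, 0.1]
bar [0.6609 0.0251] deg 78.5 err 4.208 | bay mid [-19, 9] A [-6, 128] B [-32, -111] theta 6.2
```

View pics/c6.png

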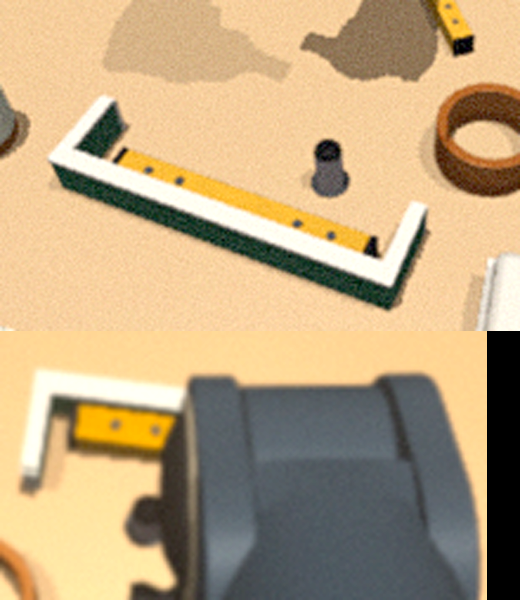

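The bar is in the bay and looks parallel to the back board, with the post in front of it at (328,165). I'll check numerically that its front edge is flush, and that the bystanders haven't moved.

Run:
```python
from h import *
im=cv2.imread("pics/p13_scene.png"); h=cv2.cvtColor(im,cv2.COLOR_BGR2HSV); m=cv2.inRange(h,(15,150,50),(34,255,255))
K=[]
for y in np.arange(-.10,.13,.02):
    # scan along bay x at z=.03; yellow start = front edge, end = board white edge occlusion
    xs=np.arange(-.08,.01,.0005); q=proj([[*(M+x*X+y*Y),.03] for x in xs],"scene")
    s=cv2.remap(cv2.GaussianBlur(m,(3,3),0),q[:,:1].astype(np.float32),q[:,1:].astype(np.float32),cv2.INTER_LINEAR).ravel()>127
    if s.any(): print(round(y,2),"front edge x mm",round(1000*xs[s.argmax()],1))
a=cv2.imread("pics/scene0.png")
for n,P in dict(tape=(.537,.204),jar=(.645,-.242),foam=(.717,.296)).items():
    p=proj([[*P,.03]],"scene")[0].astype(int); r=35; f=lambda i:cv2.GaussianBlur(cv2.cvtColor(i[p[1]-r:p[1]+r,p[0]-r:p[0]+r],cv2.COLOR_BGR2GRAY),(0,0),1).astype(np.float32)
    print(n,"shift px",np.round(cv2.phaseCorrelate(f(a),f(im),cv2.createHanningWindow((2*r,2*r),cv2.CV_32F))[0],2))
```

```text
-0.1 front edge x mm -25.5
-0.08 front edge x mm -24.5
-0.06 front edge x mm -25.0
-0.04 front edge x mm -24.5
-0.02 front edge x mm -25.0
0.0 front edge x mm -24.0
0.02 front edge x mm -24.5
0.04 front edge x mm -24.5
0.06 front edge x mm -24.0
0.08 front edge x mm -24.0
0.1 front edge x mm -24.0
0.12 front edge x mm -20.5
tape shift px [ 0.05 -0.09]
jar shift px [0.1  0.01]
foam shift px [0.19 0.02]
```

The front edge is straight and parallel to the board, which means the bar is flush, and the bystanders haven't moved. The arm is clear, so I'm handing in.

```bash
python3 -c "
from rig import arm
print(arm.close_job())"
```

```text
the job is handed in; nothing more can be done
None
```

The bar lies flush along the bay's back board with one end behind the post, moved only by pushing; the tape, jar and foam box have not shifted, the arm is clear, and the job was handed in at about 20 s.

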